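Hang the rinsed parts basket to drain over the drip tray

TASK

First pull the drip tray of the rinse unit fully out to its stop while the parts basket still stands on the bench. Then hang the basket by its strap handle on the hook above the tray, upright and still, keeping it level on the way so that no part falls out, and leave the tray out. Do not disturb the jar, the bin or the spanner.

Things in the scene. Friction and masses are not known exactly. Their poses are not given: they have to be found in the camera images.
- rinser: Low grey sheet-metal rinse unit, 240 mm deep (x) by 280 mm wide (y) by 90 mm high, fixed to the bench, a round aluminium tank (112 mm across, up to 185 mm above the bench) at the back of its top. Origin: middle of the lower edge of its front face; the front looks along its own -x. The drip tray slides out of the front.
- tray (a joint): How far the drip tray is pulled out, in m: 0 is shut, 0.16 is the stop. It may start slightly out. It slides along the rinser's -x with a few newtons of friction and stays where it is left. Its front panel is 264 mm wide and 74 mm high (top edge).
- tray_handle (a point): Centre of the tray's steel handle bar: a level bar 110 mm long along the rinser's y, 10 mm thick (x) and 12 mm high, 58 mm above the bench; its centre is 45 mm in front of the tray's front panel, so there is a clear gap of 40 mm behind the bar. Posts carry it 50 mm either side of the centre. It can be pinched from above.
- stand: Drain stand on the rinser's top, front left or front right: 50 mm square foot, upright steel post 18 mm across, 204 mm high. Origin: centre of the foot's underside (90 mm above the bench); its -x is the way the hook points. The hook's height differs each time and is NOT reported: find it by touch or sight; the centre line of its level bar is 105 to 185 mm above this origin.
- post_top (a point): Top of the stand's post, 204 mm above its foot. Below it a steel hook is clamped to the post by a collar 30 mm across and 30 mm high. The hook: a level round bar 10 mm thick, along the stand's -x at y = 0, from the post to x = -142 mm; there its tip turns up, ending at x = -157 mm, 27 mm above the bar's centre line.
- basket: Open steel basket, 85 mm (x) by 116 mm (y), walls 52 mm high, brass bushings fixed inside, about 0.4 kg. Origin: centre of its underside. A rigid flat strap handle spans it along its y: uprights at y = +-55 mm, level strap 6 mm thick (x), from 105 to 119 mm above the underside. The opening below the strap is 53 mm high, 105 mm wide.
- basket_strap (a point): Centre of the level strap of the basket's handle, 112 mm above the basket's underside; the strap's underside is 7 mm below this point. Axes as the basket's.
- jar: Bystander: a closed jar, 52 mm across and 85 mm high, standing on the rinser's top on the other side from the stand. Origin: centre of its underside.
- bin: Bystander: an open blue plastic bin, 160 by 110 by 70 mm, on the bench. Origin: centre of its underside.
- spanner: Bystander: a brass-coloured spanner 160 mm long lying flat on the bench along its own x. Origin: its middle, on the bench.
Mind the look-alikes: they are no part of the job. What is shaped like the basket but brown or orange is not meant.

How it is judged (in metres and radians):
On the way:
1. the drip tray is out at its stop while the basket still stands on the bench (value of joint tray above 0.152 m and height (world z) of basket below 0.02 m), for 0.2 s.
At the end, for the whole second after the job is handed in: Tray within 10 mm of its stop; basket released, hanging on the hook by its strap: strap middle 50 to 150 mm in front of the post, within 30 mm sideways, over 100 mm above the stand's foot; within 0.35 rad of upright and at rest (under 0.03 m/s, 0.3 rad/s) (value of joint tray above 0.15 m and x of basket_strap in the frame of stand between -0.15 and -0.05 m and y of basket_strap in the frame of stand between -0.03 and 0.03 m and z of basket_strap in the frame of stand above 0.1 m and angle between basket's own z axis and vertical below 0.35 rad and linear speed of basket below 0.03 m/s and angular speed of basket below 0.3 rad/s); the robot touches nothing.
It fails at once if the jar is moved more than 30 mm (distance of jar from where it was at the start of the episode above 0.03 m).
It fails at once if the bin is moved more than 30 mm (distance of bin from where it was at the start of the episode above 0.03 m).
It fails at once if the spanner is moved more than 30 mm (distance of spanner from where it was at the start of the episode above 0.03 m).
It fails at once if the basket is tipped more than 0.7 rad, spilling its parts (angle between basket's own z axis and vertical above 0.7 rad).
It also fails if it takes over 69 s, if anything falls off the work surface, if the arm or the gripper's body presses on something with over 40 N, if the wrist force passes 120 N, or if a joint passes its speed limit or range.

ROBOT

A 6-joint arm with a two-finger parallel gripper is mounted at the origin on the work surface. World frame = base frame: x ahead of the robot, y to its left, z up, the work surface at z = 0. Lengths are in mm, angles in rad, forces in N, time in s.
With the tool pointing down it reaches from about 275 to 875 mm from the base axis. Payload 12.5 kg.
Tool frame: the origin (TCP) lies midway between the tips of the shut fingers; the grasp point (between the pads) lies manip.grip_depth behind it (manip.grip_depth is the distance from the TCP to the grasp point, in mm); z points along the fingers, y is the line along which they close (so a half turn about z gives the same grasp; the last joint's range is limited). The gripper opens to 85 mm and grips with 20 to 120 N. Pads are 22 mm wide; open, the fingers measure 114 mm over their backs; the gripper's body (76 mm by 85 mm) begins 54 mm behind the grasp point. The pads swing forward as they close: fully open they stand 13 mm farther back than shut.
Start: joints at [1.12, 0.351, 1.652, -0, 1.139, -0.085], TCP at [196.701, 513.608, 231.29] pointing down, gripper open.
Joint ranges: [-2.75, 2.75], [-0.79, 2.1], [0.01, 2.65], [-1.57, 4.71], [0.07, 3.14], [-2.87, 2.87]. Speed limits (rad/s): [2.22, 2.22, 2.79, 3.14, 3.14, 3.14].

INTERFACE

Orientations are given as a unit quaternion [w, x, y, z].
In Python, from bench import manip gives the robot as it stands.
- The arm moves only by the tool servo_tool, never from a script. Its argument "series" is a list of rows, each an object of numbers: "x", "y", "z": the shift along the world's x, y, z scaled (see below); "wx", "wy", "wz": the turn, a rotation vector about the world's x, y, z scaled (see below). In form: [{"x": .., "y": .., "z": .., "wx": .., "wy": .., "wz": ..}, ...]. A call has 1 to 12 rows; each row is the pose to reach, as a shift and turn from the pose commanded when the call began; what a row does not reach only later rows make up. The controller multiplies each number of a shift by 0.1 m and each number of a turn by 90 degrees. A row lasts 1/12 s, in which the tool goes at most 41.7 mm and 7.16 degrees, less where a joint would pass 70% of its speed; a pose out of reach is approached as far as the arm can. A call with a number of a shift or a turn outside -1 to 1 is refused whole. A call with a gripper value outside its range is refused whole. "claw" is the opening, from -1 (shut) to 1 (fully open), set as the call begins (left out, the last holds). The fingers move at their own pace and stop on an object; the grip force is fixed at half the most. Time passes only in rows, so rows that repeat a pose let the fingers close. It gives the time, the measured TCP pose, the force, the opening and the grip force at its end, in the units of the state.
- manip.state(): the state, without advancing time (a new reading comes with each control period).
- manip.camera(name): name is "scene" or "top" or "wrist"; returns a dict with "image" (480x640x3 uint8, red, green, blue), "intrinsics" (3x3 intrinsics, pixels), "R" (3x3) and "t" (3): a world point X has camera coordinates R X + t. Camera axes: x right, y down, z forward; pixel columns grow to the right and rows downward; lengths in mm; the calibration is good to about 2 mm. A picture is of the moment at which its call begins. There is no depth.
- manip.job_done(): hands the job in; it is judged then, once.
The state is a dict: "clock": time; "joints": joint angles; "joint_vel": joint speeds; "effort": joint torques, N m; "tcp_pos": TCP position; "ee_rot": TCP orientation; "ft_force": force on the tool from outside, world axes, zero at the start; "wrist_torque": the same for the moment, N m; "gripper_width": finger opening in mm; "finger_force": force on a finger pad.
Only numpy, scipy, OpenCV 4.12 (cv2) and the standard library are available. Lean on these libraries where they do the work, as an engineer would, in place of code of your own. Each camera call takes 0.05 s, during which the arm holds its last target. There are 200 camera calls.

## Working session

There is one attempt and no reset: what is moved stays moved. The work goes in short steps, Python scripts to look and compute and a tool call to move; the robot and the scene stay as the last step left them, time stands still between calls to the robot, and variables do not carry over. Pictures are saved under pics/ and viewed, at most 10 in all, crops included, and the job is handed in when it is done.

Besides the shell and the picture viewer there is one more tool, called after "Call:" by a JSON object that holds its "api" and its "payload". servo_tool: Moves the arm, as the interface text tells. Its arguments: {"type":"object","properties":{"series":{"type":"array","items":{"type":"object","properties":{"x":{"type":"number","minimum":-1,"maximum":1},"y":{"type":"number","minimum":-1,"maximum":1},"z":{"type":"number","minimum":-1,"maximum":1},"wx":{"type":"number","minimum":-1,"maximum":1},"wy":{"type":"number","minimum":-1,"maximum":1},"wz":{"type":"number","minimum":-1,"maximum":1}}}},"claw":{"type":"number"}},"required":["series"]}

```bash
mkdir -p pics; cat > h.py <<'E'
import numpy as np, cv2, pickle
from bench import manip
def grab(n,tag):
    c=manip.camera(n); cv2.imwrite(f'pics/{tag}.png',c['image'][:,:,::-1]); pickle.dump(c,open(f'pics/{tag}.pkl','wb')); return c
def load(tag): return pickle.load(open(f'pics/{tag}.pkl','rb'))
def ray(c,u,v):
    R=np.array(c['R']);t=np.array(c['t']);K=np.array(c['intrinsics'])
    d=R.T@np.linalg.solve(K,[u,v,1.]); return -R.T@t, d/np.linalg.norm(d)
def plane(c,u,v,z):
    o,d=ray(c,u,v); return o+d*(z-o[2])/d[2]
def tri(*obs):
    A=np.zeros((3,3));b=np.zeros(3);rs=[ray(*o) for o in obs]
    for o,d in rs: M=np.eye(3)-np.outer(d,d);A+=M;b+=M@o
    p=np.linalg.solve(A,b); return p,[np.linalg.norm((np.eye(3)-np.outer(d,d))@(p-o)) for o,d in rs]
def proj(c,X):
    p=np.array(c['intrinsics'])@(np.array(c['R'])@np.array(X,float)+np.array(c['t'])); return p[:2]/p[2]
E
python3 - <<'E'
from h import *
for n in('scene','top','wrist'):
    c=grab(n,n+'0'); print(n,ray(c,320,240))
print(manip.grip_depth,manip.state())
E
```

```text
scene (array([1044.38320031, -599.63504767, 1123.26197969]), array([-0.41912202,  0.5241162 , -0.74137638]))
top (array([ 444.10850948,   63.87449944, 1288.60558507]), array([ 0.0277906 , -0.02015523, -0.99941055]))
wrist (array([120.5764595 , 542.33219165, 373.54298717]), array([ 0.30270626, -0.10042721, -0.94777808]))
18.700000000000003 {'clock': 0.15, 'joints': array([ 1.12038314e+00,  3.51118273e-01,  1.65225617e+00, -1.22482736e-06,
        1.13910551e+00, -8.45887158e-02]), 'joint_vel': array([ 0.00010153, -0.00198206, -0.00247243, -0.00055134, -0.00138037,
        0.00028872]), 'effort': array([ 7.55747369e-04, -5.06242490e+01, -2.91512883e+01, -2.40818395e-05,
        3.24586079e-03,  3.16288060e-05]), 'tcp_pos': array([196.60801931, 513.39351376, 230.88686424]), 'ee_rot': array([-1.16729906e-04,  1.81893727e-01,  9.83318095e-01, -4.28017414e-04]), 'ft_force': array([ 0.39796605,  0.4419346 , -0.960209  ]), 'wrist_torque': array([-0.05973889,  0.02667404, -0.04071283]), 'finger_force': 0.0, 'gripper_width': 85.22058674152684}
```

View pics/scene0.png

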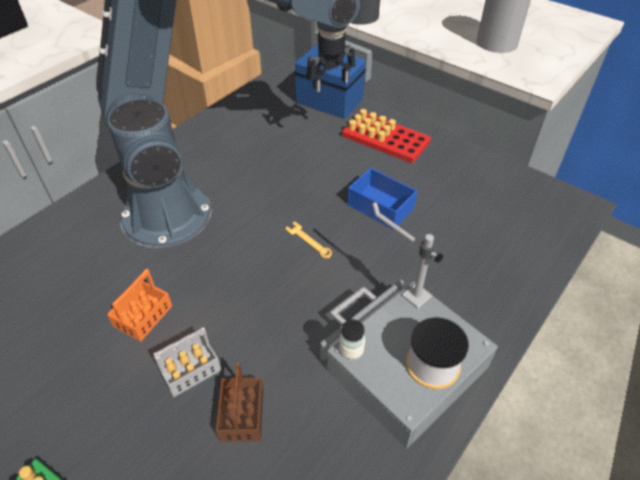

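View pics/top0.png

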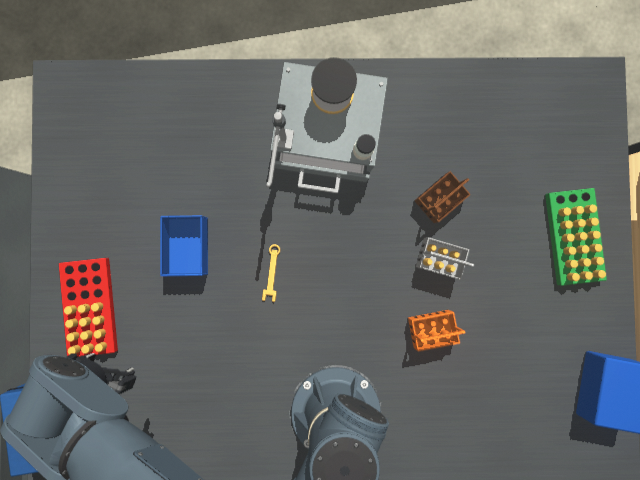

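Three candidates have the basket's shape. In the top view they are orange (435,330), brown (442,197) and grey steel with brass bushings (443,258). The grey one fits "steel", so I'll confirm it in an enlarged crop, along with the handle and hook.

```bash
python3 - <<'E'
from h import *
t=load('top0')['image'][:,:,::-1];s=load('scene0')['image'][:,:,::-1]
def crop(im,u,v,w,h,k): return cv2.resize(im[v:v+h,u:u+w],None,fx=k,fy=k,interpolation=cv2.INTER_CUBIC)
a=np.hstack([crop(t,405,225,80,60,5),crop(s,145,320,80,60,5)])
b=np.hstack([crop(t,260,95,133,100,3)[:300,:399],crop(s,320,190,133,100,3)[:300,:399]]) 
a=a[:,:798]
cv2.imwrite('pics/crop1.png',np.vstack([a,b]))
E
```

```text
(no output)
```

View pics/crop1.png

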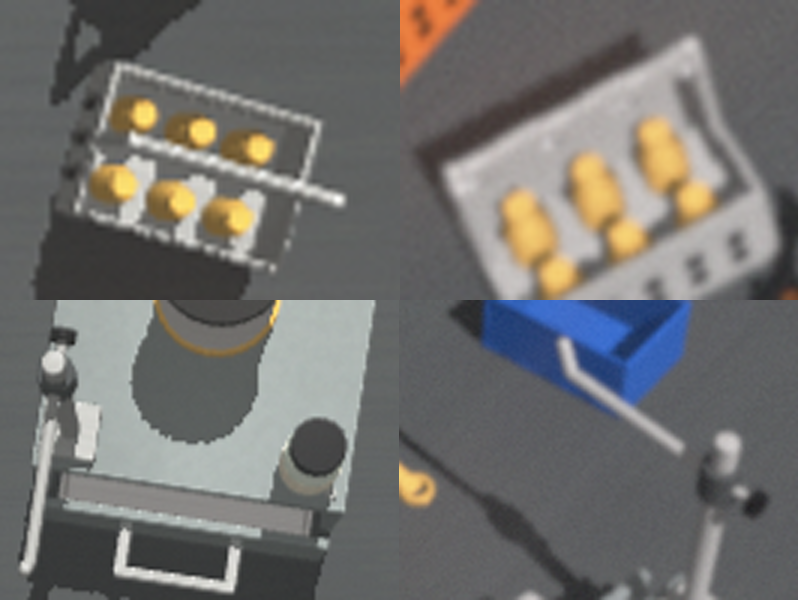

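Top-left crop: a grey basket with brass bushings, its strap running (431,253)–(473,265) in the top view. This is the one meant. The lower crops show the hook clearly. In the top view its tip is at (269,185) and the post top at (278,115). In the scene view the tip is at (375,203), the bend at (378,215) and the bar at the collar at (414,239).

```bash
python3 - <<'E'
from h import *
np.set_printoptions(precision=1,suppress=True)
T=load('top0');S=load('scene0')
def p(n,a,b): print(n,*tri((T,*a),(S,*b)))
p('strapA',(431.5,252.8),(155,352.5)); p('strapB',(473,264.8),(203,329.5))
p('hooktip',(269,185),(375.3,203)); p('posttop',(277.7,115.5),(429.3,236.7))
for q in((299,185.7),(337.3,190)): print('handle z58',plane(T,*q,64))
q=[(428.6,238),(469,250),(460,278.6),(421,267.4)]
r=np.array([plane(T,*x,52) for x in q]); print('rim',r,r.mean(0))
s=[plane(T,431.5,252.8,119),plane(T,473,264.8,119)]; print('strap119',s)
print('bin',plane(T,184,246,0),'span',plane(T,271,270,0))
# scene handle bar blob
for P in(plane(T,299,185.7,64),plane(T,337.3,190,64)): print('handle in scene',proj(S,P))
for z in(0,):
  pt=tri((T,277.7,115.5),(S,429.3,236.7))[0]; tp=tri((T,269,185),(S,375.3,203))[0]
  print('len',np.linalg.norm((pt-tp)[:2]),'dir',np.degrees(np.arctan2(*(tp-pt)[1::-1])),'barz',tp[2]-27)
E
```

```text
strapA [ 409.4 -300.3   66.9] [np.float64(50.52861874700307), np.float64(50.528618747003065)]
strapB [ 444.4 -295.9  189.4] [np.float64(43.940996734680546), np.float64(43.94099673468063)]
hooktip [595.3 155.3 282.4] [np.float64(0.5692554367512991), np.float64(0.5692554367513267)]
posttop [745.3 132.9 294.6] [np.float64(1.1780966651535987), np.float64(1.1780966651536502)]
handle z58 [624.9  94.   64. ]
handle z58 [612.3  -9.   64. ]
rim [[ 480.7 -256.    52. ]
 [ 447.  -365.4   52. ]
 [ 369.9 -339.    52. ]
 [ 401.3 -233.7   52. ]] [ 424.7 -298.5   52. ]
strap119 [array([ 440.7, -245.3,  119. ]), array([ 408.8, -351.5,  119. ])]
bin [467.2 420.1   0. ] span [397.1 176.5   0. ]
handle in scene [364.1 287.8]
handle in scene [333.8 312.9]
len 151.68116322332165 dir 171.51378509948532 barz 255.38759462979266
```

```bash
python3 - <<'E'
from h import *
np.set_printoptions(precision=1,suppress=True)
T=load('top0');S=load('scene0')
for a,b in(((431.5,252.8),(203,329.5)),((473,264.8),(155,352.5))): print(*tri((T,*a),(S,*b)))
R=cv2.Rodrigues
print(np.array(S['intrinsics'])[0,0],np.array(T['intrinsics'])[0,0])
E
```

```text
[ 440.2 -246.6  115.8] [np.float64(0.6345953824436131), np.float64(0.6345953824437253)]
[ 408.6 -350.1  124. ] [np.float64(0.5283103627423487), np.float64(0.5283103627424258)]
551.067228028826 457.1336068993509
```

Call:
{"api": "servo_tool", "payload": {"series": [{"x": 0.33, "y": -0.33, "wz": -0.06}, {"x": 0.66, "y": -0.66, "wz": -0.12}, {"x": 1, "y": -1, "wz": -0.17}, {"x": 1, "y": -1, "wz": -0.17}, {"x": 1, "y": -1, "wz": -0.17}], "claw": -0.3}}

```text
validation failed for argument at $.se...
```

Call:
{"api": "servo_tool", "payload": {"series": [{"x": 0.33, "y": -0.33, "wz": -0.06}, {"x": 0.66, "y": -0.66, "wz": -0.12}, {"x": 1, "y": -1, "wz": -0.17}, {"x": 1, "y": -1, "wz": -0.17}, {"x": 1, "y": -1, "wz": -0.17}]}}

```text
validation failed for argument at $.se...
```

Call:
{"api": "servo_tool", "payload": {"series": [{"x": 0.2, "y": -0.33, "wz": -0.06}, {"x": 0.4, "y": -0.66, "wz": -0.12}, {"x": 0.5, "y": -1, "wz": -0.17}, {"x": 0.5, "y": -1, "wz": -0.17}, {"x": 0.5, "y": -1, "wz": -0.17}]}}

```text
validation failed for argument at $.se...
```

Call:
{"api": "servo_tool", "payload": {"series": [{"y": -0.33, "wz": -0.06}, {"y": -0.66, "wz": -0.12}, {"y": -1, "wz": -0.17}, {"y": -1, "wz": -0.17}, {"y": -1, "wz": -0.17}]}}

```text
validation failed for argument at $.se...
```

Call:
{"api": "servo_tool", "payload": {"series": [{"y": -0.33, "wz": -0.06}, {"y": -0.66, "wz": -0.12}, {"y": -0.9, "wz": -0.17}, {"y": -0.9, "wz": -0.17}, {"y": -0.9, "wz": -0.17}]}}

```text
validation failed for argument at $.se...
```

Call:
{"api": "servo_tool", "payload": {"series": [{"x": 0.33, "y": -0.33, "z": 0, "wx": 0, "wy": 0, "wz": -0.06}, {"x": 0.66, "y": -0.66, "z": 0, "wx": 0, "wy": 0, "wz": -0.12}, {"x": 1, "y": -1, "z": 0, "wx": 0, "wy": 0, "wz": -0.17}, {"x": 1, "y": -1, "z": 0, "wx": 0, "wy": 0, "wz": -0.17}], "claw": -0.3}}

```text
clock: 0.48
tcp_pos: [298.9, 410.8, 231.1]
ee_rot: [0.0, 0.314, 0.949, -0.0]
ft_force: [-0.5, 1.5, -0.2]
gripper_width: 39.2
finger_force: 0.0
```

Call:
{"api": "servo_tool", "payload": {"series": [{"x": 0.33, "y": -0.33, "z": 0, "wx": 0, "wy": 0, "wz": -0.06}, {"x": 0.66, "y": -0.66, "z": 0, "wx": 0, "wy": 0, "wz": -0.12}, {"x": 1, "y": -1, "z": 0, "wx": 0, "wy": 0, "wz": -0.17}, {"x": 1, "y": -1, "z": 0, "wx": 0, "wy": 0, "wz": -0.17}]}}

```text
clock: 0.82
tcp_pos: [399.2, 310.6, 231.2]
ee_rot: [0.0, 0.438, 0.899, -0.0]
ft_force: [-0.1, 0.1, -0.1]
gripper_width: 29.9
finger_force: 0.0
```

Call:
{"api": "servo_tool", "payload": {"series": [{"x": 0.2, "y": -0.33, "z": 0, "wx": 0, "wy": 0, "wz": -0.06}, {"x": 0.4, "y": -0.66, "z": 0, "wx": 0, "wy": 0, "wz": -0.12}, {"x": 0.5, "y": -1, "z": 0, "wx": 0, "wy": 0, "wz": -0.17}, {"x": 0.5, "y": -1, "z": 0, "wx": 0, "wy": 0, "wz": -0.17}]}}

```text
clock: 1.15
tcp_pos: [448.1, 209.2, 231.0]
ee_rot: [0.0, 0.555, 0.832, -0.001]
ft_force: [-0.7, 1.2, 0.5]
gripper_width: 30.3
finger_force: 0.0
```

Call:
{"api": "servo_tool", "payload": {"series": [{"x": 0, "y": -0.33, "z": 0, "wx": 0, "wy": 0, "wz": -0.06}, {"x": 0, "y": -0.66, "z": 0, "wx": 0, "wy": 0, "wz": -0.12}, {"x": 0, "y": -1, "z": 0, "wx": 0, "wy": 0, "wz": -0.17}, {"x": 0, "y": -1, "z": 0, "wx": 0, "wy": 0, "wz": -0.17}]}}

```text
clock: 1.48
tcp_pos: [446.4, 109.9, 231.2]
ee_rot: [0.0, 0.66, 0.751, -0.001]
ft_force: [-0.5, -0.2, -0.7]
gripper_width: 30.2
finger_force: 0.0
```

Call:
{"api": "servo_tool", "payload": {"series": [{"x": 0, "y": -0.33, "z": 0, "wx": 0, "wy": 0, "wz": -0.06}, {"x": 0, "y": -0.66, "z": 0, "wx": 0, "wy": 0, "wz": -0.12}, {"x": 0, "y": -0.9, "z": 0, "wx": 0, "wy": 0, "wz": -0.17}, {"x": 0, "y": -0.9, "z": 0, "wx": 0, "wy": 0, "wz": -0.17}, {"x": 0, "y": -0.9, "z": 0, "wx": 0, "wy": 0, "wz": -0.17}]}}

```text
clock: 1.9
tcp_pos: [446.7, 23.3, 231.2]
ee_rot: [-0.0, 0.752, 0.659, 0.0]
ft_force: [0.7, 0.6, 0.5]
gripper_width: 30.1
finger_force: 0.0
```

```bash
python3 - <<'E'
from h import *
c=grab('wrist','wrist1'); print(ray(c,320,240)); s=manip.state(); print(s['tcp_pos'],s['ee_rot'],s['gripper_width'])
T=load('top0')
for P in(plane(T,299,185.7,64),plane(T,337.3,190,64)): print('handle pred',proj(c,P))
for P in([595,155,282],[745,133,294]): print('hook pred',proj(c,P))
E
```

```text
(array([455.92812933, 102.85541415, 373.97587493]), array([-0.02609819, -0.31877372, -0.94747148]))
[446.7034414   23.94734465 231.21823021] [-1.68966581e-04  7.51308513e-01  6.59951126e-01  3.50942612e-05] 29.632058917231582
handle pred [531.82178935  95.93117009]
handle pred [511.03502849 224.52380263]
hook pred [1064.03236016 -306.84034257]
hook pred [2250.79654831 -374.10751823]
```

View pics/wrist1.png

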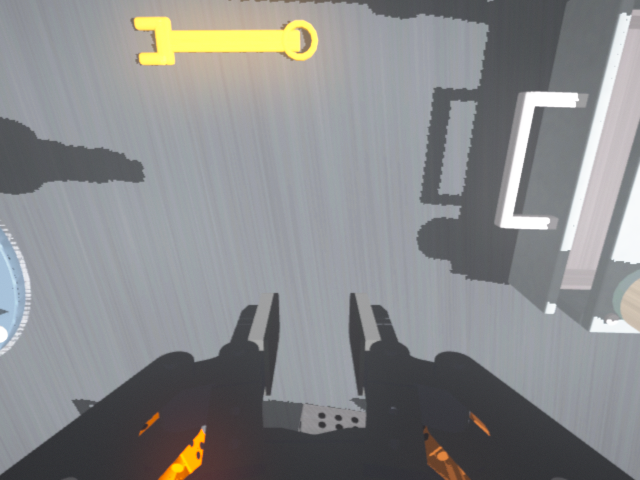

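The wrist view shows the handle bar from about (527,98) to (505,224), and the spanner is well clear.

```bash
python3 - <<'E'
from h import *
np.set_printoptions(precision=1,suppress=True)
T=load('top0');W=load('wrist1')
im=W['image'].astype(int); 
for v in(120,140,160,180,200):
    r=im[v,470:580].sum(1); u=np.where(r>690)[0]; print(v,u.min()+470,u.max()+470,len(u))
t=T['image'].astype(int)
for u in(305,312,318,325,332):
    r=t[180:200,u].sum(1); print(u,r)
for a,b in(((299,185.7),(527,98)),((337.3,190),(505,224))): print(*tri((T,*a),(W,*b)), plane(W,*b,64))
E
```

```text
120 521 531 11
140 517 527 11
160 513 523 11
180 510 579 11
200 506 579 16
305 [173 180 167 173 507 620 618 448 254 178 176 173 175 173 176 272 301 292
 291 297]
312 [176 174 173 169 174 488 616 622 492 281 178 175 171 173 172 172 274 292
 295 296]
318 [176 174 175 174 178 180 508 619 618 449 250 179 174 171 173 171 263 291
 290 297]
325 [176 175 172 175 173 177 167 510 624 625 493 282 176 172 169 167 169 188
 274 297]
332 [177 175 171 173 172 174 172 174 499 628 636 511 303 185 168 168 169 169
 168 169]
[626.1  93.5  55.2] [np.float64(0.7754940834682973), np.float64(0.7754940834682993)] [621.3  93.   64. ]
[612.9 -10.5  53.9] [np.float64(1.23047124589936), np.float64(1.2304712458993041)] [607.2  -7.8  64. ]
```

Call:
{"api": "servo_tool", "payload": {"series": [{"x": 0.33, "y": 0, "z": 0, "wx": 0, "wy": 0, "wz": 0}, {"x": 0.66, "y": 0, "z": -0.3, "wx": 0, "wy": 0, "wz": 0}, {"x": 1, "y": 0, "z": -0.6, "wx": 0, "wy": 0, "wz": 0}, {"x": 1, "y": 0, "z": -0.9, "wx": 0, "wy": 0, "wz": 0}]}}

```text
clock: 2.28
tcp_pos: [551.3, 25.0, 141.1]
ee_rot: [0.002, 0.751, 0.661, 0.002]
ft_force: [0.4, 0.2, -1.3]
gripper_width: 30.0
finger_force: 0.0
```

Call:
{"api": "servo_tool", "payload": {"series": [{"x": 0.35, "y": 0, "z": 0, "wx": 0, "wy": 0, "wz": 0}, {"x": 0.69, "y": 0, "z": 0, "wx": 0, "wy": 0, "wz": 0}, {"x": 0.69, "y": 0.03, "z": 0, "wx": 0, "wy": 0, "wz": 0}, {"x": 0.69, "y": 0.03, "z": -0.25, "wx": 0, "wy": 0, "wz": 0}, {"x": 0.69, "y": 0.03, "z": -0.5, "wx": 0, "wy": 0, "wz": 0}, {"x": 0.69, "y": 0.03, "z": -0.5, "wx": 0, "wy": 0, "wz": 0}]}}

```text
clock: 2.78
tcp_pos: [613.1, 28.3, 86.8]
ee_rot: [-0.002, 0.751, 0.661, -0.003]
ft_force: [-1.1, -0.5, -1.3]
gripper_width: 29.7
finger_force: 0.0
```

```bash
python3 - <<'E'
from h import *
c=grab('wrist','wrist2'); s=manip.state(); print(s['tcp_pos'],s['ee_rot'],s['gripper_width'])
E
```

```text
[614.18204037  28.05447781  89.29283057] [-0.00167099  0.75082     0.66050264 -0.00167062] 29.840006602471856
```

View pics/wrist2.png

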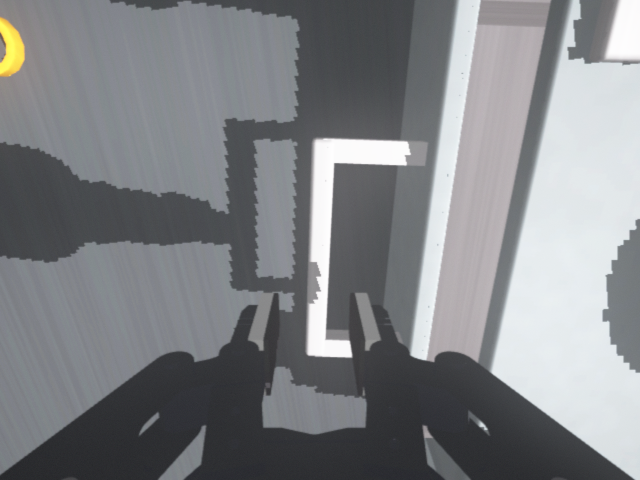

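The bar (u≈318) lies centred between the finger pads (u 275–352). Descending and gripping.

Call:
{"api": "servo_tool", "payload": {"series": [{"x": 0, "y": 0, "z": -0.17, "wx": 0, "wy": 0, "wz": 0}, {"x": 0, "y": 0, "z": -0.34, "wx": 0, "wy": 0, "wz": 0}, {"x": 0, "y": 0, "z": -0.48, "wx": 0, "wy": 0, "wz": 0}, {"x": 0, "y": 0, "z": -0.48, "wx": 0, "wy": 0, "wz": 0}]}}

```text
clock: 3.17
tcp_pos: [614.8, 27.2, 41.9]
ee_rot: [-0.001, 0.751, 0.66, -0.001]
ft_force: [0.0, 0.1, 0.2]
gripper_width: 29.8
finger_force: 0.0
```

Call:
{"api": "servo_tool", "payload": {"series": [{"x": 0, "y": 0, "z": 0, "wx": 0, "wy": 0, "wz": 0}, {"x": 0, "y": 0, "z": 0, "wx": 0, "wy": 0, "wz": 0}, {"x": 0, "y": 0, "z": 0, "wx": 0, "wy": 0, "wz": 0}, {"x": 0, "y": 0, "z": 0, "wx": 0, "wy": 0, "wz": 0}, {"x": 0, "y": 0, "z": 0, "wx": 0, "wy": 0, "wz": 0}, {"x": 0, "y": 0, "z": 0, "wx": 0, "wy": 0, "wz": 0}], "claw": -1}}

```text
clock: 3.67
tcp_pos: [616.2, 26.9, 44.5]
ee_rot: [0.0, 0.752, 0.659, 0.001]
ft_force: [-3.3, 3.6, 6.9]
gripper_width: 8.6
finger_force: 59.5
```

Call:
{"api": "servo_tool", "payload": {"series": [{"x": -0.1, "y": 0.013, "z": 0, "wx": 0, "wy": 0, "wz": 0}, {"x": -0.3, "y": 0.039, "z": 0, "wx": 0, "wy": 0, "wz": 0}, {"x": -0.5, "y": 0.065, "z": 0, "wx": 0, "wy": 0, "wz": 0}, {"x": -0.7, "y": 0.09, "z": 0, "wx": 0, "wy": 0, "wz": 0}, {"x": -0.9, "y": 0.117, "z": 0, "wx": 0, "wy": 0, "wz": 0}, {"x": -1, "y": 0.13, "z": 0, "wx": 0, "wy": 0, "wz": 0}, {"x": -1, "y": 0.13, "z": 0, "wx": 0, "wy": 0, "wz": 0}]}}

```text
clock: 4.25
tcp_pos: [515.5, 43.0, 44.5]
ee_rot: [-0.001, 0.752, 0.659, 0.003]
ft_force: [3.2, 32.1, 0.8]
gripper_width: 8.7
finger_force: 60.6
```

Call:
{"api": "servo_tool", "payload": {"series": [{"x": -0.2, "y": 0.026, "z": 0, "wx": 0, "wy": 0, "wz": 0}, {"x": -0.35, "y": 0.046, "z": 0, "wx": 0, "wy": 0, "wz": 0}, {"x": -0.45, "y": 0.058, "z": 0, "wx": 0, "wy": 0, "wz": 0}, {"x": -0.52, "y": 0.068, "z": 0, "wx": 0, "wy": 0, "wz": 0}, {"x": -0.52, "y": 0.068, "z": 0, "wx": 0, "wy": 0, "wz": 0}]}}

```text
clock: 4.67
tcp_pos: [477.3, 47.7, 46.3]
ee_rot: [0.01, 0.752, 0.659, 0.013]
ft_force: [58.1, 18.0, -41.5]
gripper_width: 8.6
finger_force: 59.1
```

Call:
{"api": "servo_tool", "payload": {"series": [{"x": 0.09, "y": 0.03, "z": 0, "wx": 0, "wy": 0, "wz": 0}, {"x": 0.09, "y": 0.03, "z": 0, "wx": 0, "wy": 0, "wz": 0}, {"x": 0.09, "y": 0.03, "z": 0, "wx": 0, "wy": 0, "wz": 0}]}}

```text
clock: 4.92
tcp_pos: [477.5, 47.9, 46.0]
ee_rot: [0.004, 0.752, 0.66, 0.003]
ft_force: [7.9, -16.1, 16.1]
gripper_width: 8.3
finger_force: 65.6
```

Call:
{"api": "servo_tool", "payload": {"series": [{"x": 0, "y": 0, "z": 0, "wx": 0, "wy": 0, "wz": 0}, {"x": 0, "y": 0, "z": 0, "wx": 0, "wy": 0, "wz": 0}, {"x": 0, "y": 0, "z": 0, "wx": 0, "wy": 0, "wz": 0}, {"x": 0, "y": 0, "z": 0.1, "wx": 0, "wy": 0, "wz": 0}, {"x": 0, "y": 0, "z": 0.4, "wx": 0, "wy": 0, "wz": 0}, {"x": 0, "y": 0, "z": 0.8, "wx": 0, "wy": 0, "wz": 0}, {"x": 0, "y": 0, "z": 1, "wx": 0, "wy": 0, "wz": 0}], "claw": -0.3}}

```text
clock: 5.5
tcp_pos: [473.4, 49.6, 147.2]
ee_rot: [0.001, 0.751, 0.66, 0.001]
ft_force: [0.5, -0.6, -0.1]
gripper_width: 30.1
finger_force: 0.0
```

Call:
{"api": "servo_tool", "payload": {"series": [{"x": -0.2, "y": -0.3, "z": 0.4, "wx": 0, "wy": 0, "wz": -0.02}, {"x": -0.4, "y": -0.6, "z": 0.8, "wx": 0, "wy": 0, "wz": -0.04}, {"x": -0.5, "y": -1, "z": 1, "wx": 0, "wy": 0, "wz": -0.06}, {"x": -0.5, "y": -1, "z": 1, "wx": 0, "wy": 0, "wz": -0.1}]}}

```text
clock: 5.83
tcp_pos: [421.8, -52.0, 246.3]
ee_rot: [0.001, 0.801, 0.598, 0.001]
ft_force: [0.8, -0.9, 0.9]
gripper_width: 30.0
finger_force: 0.0
```

Call:
{"api": "servo_tool", "payload": {"series": [{"x": 0, "y": -0.3, "z": 0, "wx": 0, "wy": 0, "wz": 0}, {"x": 0, "y": -0.6, "z": 0, "wx": 0, "wy": 0, "wz": 0}, {"x": 0, "y": -1, "z": 0, "wx": 0, "wy": 0, "wz": 0}, {"x": 0, "y": -1, "z": 0, "wx": 0, "wy": 0, "wz": 0}, {"x": 0, "y": -1, "z": 0, "wx": 0, "wy": 0, "wz": 0}]}}

```text
clock: 6.25
tcp_pos: [422.2, -151.7, 243.7]
ee_rot: [-0.0, 0.802, 0.597, -0.0]
ft_force: [-0.4, 1.3, -0.1]
gripper_width: 29.9
finger_force: 0.0
```

```bash
python3 - <<'E'
from h import *
np.set_printoptions(precision=1,suppress=True)
T=grab('top','top1');S=grab('scene','scene1');W=grab('wrist','wrist3'); s=manip.state(); print(s['tcp_pos'],s['ee_rot'],s['gripper_width'])
def crop(im,u,v,w,h,k): return cv2.resize(im[v:v+h,u:u+w,::-1],None,fx=k,fy=k,interpolation=cv2.INTER_CUBIC)
a=crop(T['image'],250,90,150,200,3)
b=np.vstack([crop(S['image'],320,190,116,100,3),crop(W['image'],0,0,640,480,.54)[:300,:348]]) 
cv2.imwrite('pics/c2.png',np.hstack([a,b[:600,:348]]))
E
```

```text
[ 422.5 -149.6  243.5] [-0.   0.8  0.6 -0. ] 29.679752463009752Traceback (most recent call last):
  File "<stdin>", line 6, in <module>
    return _nx.concatenate(arrs, 0, dtype=dtype, casting=casting)
           ~~~~~~~~~~~~~~~^^^^^^^^^^^^^^^^^^^^^^^^^^^^^^^^^^^^^^^
ValueError: all the input array dimensions except for the concatenation axis must match exactly, but along dimension 1, the array at index 0 has size 348 and the array at index 1 has size 346
```

```bash
python3 - <<'E'
from h import *
T=load('top1');S=load('scene1');W=load('wrist3')
def crop(im,u,v,w,h,k): return cv2.resize(im[v:v+h,u:u+w,::-1],None,fx=k,fy=k,interpolation=cv2.INTER_CUBIC)
a=crop(T['image'],250,90,150,200,3)
b=np.vstack([crop(S['image'],320,190,116,100,3),cv2.resize(W['image'][:,:,::-1],(348,300))]) 
cv2.imwrite('pics/c2.png',np.hstack([a,b]))
E
```

```text
(no output)
```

View pics/c2.png

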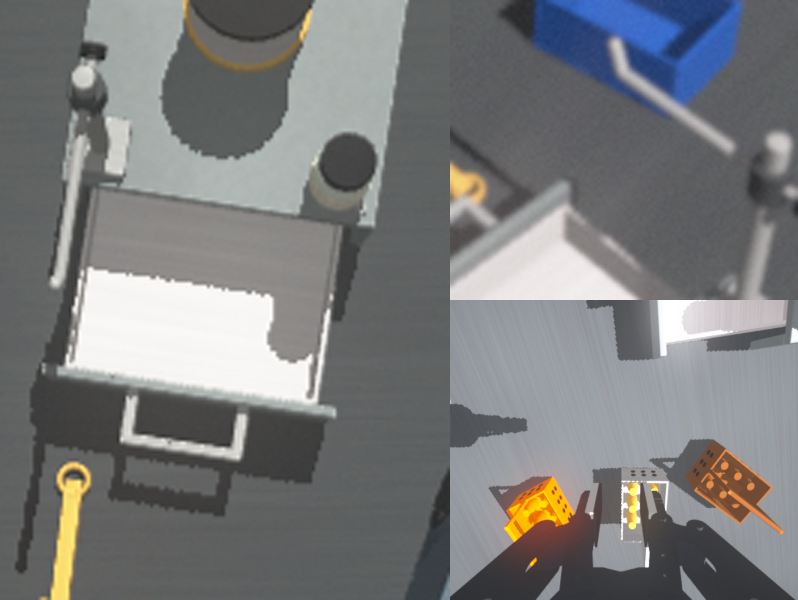

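The tray is out, with its panel top edge at (265,212)–(361,227) in the top view. The hook is unchanged, and the grey basket is ahead of the fingers between the orange and brown ones. Next I measure tray travel, the hook line and height, and the strap from the wrist view.

```bash
python3 - <<'E'
from h import *
np.set_printoptions(precision=1,suppress=True)
T=load('top1');S=load('scene1');W=load('wrist3')
f=[plane(T,271.7,150.5,90),plane(T,375,166,90)];g=[plane(T,265.5,211.5,74),plane(T,361,227,74)]
e=(f[0]-f[1])[:2];e/=np.linalg.norm(e);n=np.array([-e[1],e[0]])
print('front yaw',np.degrees(np.arctan2(-e[0],e[1])),'tray',(g[0]-f[0])[:2]@n,(g[1]-f[0])[:2]@n,f,g)
h=[plane(T,250+125/3,90+437/3,64),plane(T,250+240/3,90+455/3,64)];d=(h[0]-h[1])[:2];print('handle',h,'yaw',np.degrees(np.arctan2(-d[0],d[1])))
tip,_=tri((T,268.3,185),(S,375,203.5));post,_=tri((T,277.7,115.5),(S,429.3,236.7))
print('tip',tip,_,'post',post)
dr=(tip-post);dr[2]=0;dr/=np.linalg.norm(dr);nn=np.array([-dr[1],dr[0],0])
for q in((377.3,214),(396,227.5),(415,240)):
    o,r=ray(S,*q); X=o+r*(nn@(post-o))/(nn@r); print('bar',X,'s',(X-post)@dr)
# check with bar points in top at z=256
for q in((276.7,136.7),(272,165),(268.8,181)):
    X=plane(T,*q,258); print('topbar',X,'s',(X-post)@dr,'n',(X-post)@nn)
im=W['image'];print(proj(W,[440.5,-246,119]),proj(W,[408.7,-351,119]))
E
```

```text
front yaw -9.088714148978095 tray 160.87082948336152 164.1850681703741 [array([715.2, 164.5,  90. ]), array([ 671.6, -108. ,   90. ])] [array([555.3, 183.5,  74. ]), array([511.3, -70.3,  74. ])]
handle [array([490.6, 115. ,  64. ]), array([473.4,  12.4,  64. ])] yaw -9.517264914857705
tip [595.  156.5 280. ] [np.float64(1.1780966651535987), np.float64(1.1780966651536502)] post [745.3 132.9 294.6]
bar [604.1 155.  254. ] s 143.00018078922847
bar [659.2 146.4 253.8] s 87.18632148869621
bar [712.2 138.1 256.9] s 33.564236703232616
topbar [708.7 138.8 258. ] s 37.09802641925497 n -0.21697280139669767
topbar [644. 150. 258.] s 102.72178706715138 n -1.21093984322617
topbar [607.6 157.5 258. ] s 139.85244179440886 n -2.984834973387769
[370.1 329.1] [363.7 434.5]
```

The tray sits 161–164 mm out, so it is at its stop. The bar centre is at z≈255, the hook runs at about 171° and the stand yaw is about -9°. I'll approach the strap 30 mm off centre, so the fingers clear the hook bar later.

Call:
{"api": "servo_tool", "payload": {"series": [{"x": 0.03, "y": -0.3, "z": 0, "wx": 0, "wy": 0, "wz": 0}, {"x": 0.06, "y": -0.6, "z": 0, "wx": 0, "wy": 0, "wz": 0}, {"x": 0.1, "y": -1, "z": 0, "wx": 0, "wy": 0, "wz": 0}, {"x": 0.1, "y": -1, "z": 0, "wx": 0, "wy": 0, "wz": 0}]}}

```text
clock: 6.73
tcp_pos: [433.5, -254.0, 243.5]
ee_rot: [0.001, 0.801, 0.598, -0.0]
ft_force: [1.1, -0.4, 0.2]
gripper_width: 30.0
finger_force: 0.0
```

Call:
{"api": "servo_tool", "payload": {"series": [{"x": 0, "y": -0.2, "z": -0.3, "wx": 0, "wy": 0, "wz": 0}, {"x": 0, "y": -0.2, "z": -0.6, "wx": 0, "wy": 0, "wz": 0}, {"x": 0, "y": -0.2, "z": -0.9, "wx": 0, "wy": 0, "wz": 0}, {"x": 0, "y": -0.2, "z": -0.9, "wx": 0, "wy": 0, "wz": 0}, {"x": 0, "y": -0.2, "z": -0.9, "wx": 0, "wy": 0, "wz": 0}]}}

```text
clock: 7.15
tcp_pos: [432.6, -269.2, 153.1]
ee_rot: [-0.001, 0.801, 0.599, -0.0]
ft_force: [-0.2, 0.1, 0.0]
gripper_width: 29.9
finger_force: 0.0
```

```bash
python3 - <<'E'
from h import *
W=grab('wrist','wrist4'); s=manip.state(); print(s['tcp_pos'],s['ee_rot'],s['gripper_width'])
for P in([440.5,-246,119],[424.5,-298.5,119],[433,-270,119]): print(proj(W,P))
E
```

```text
[ 433.37382086 -269.96648619  154.49045655] [1.81758669e-04 8.00638171e-01 5.99148127e-01 8.31171907e-05] 29.876027544562124
[318.69733157 231.92502794]
[317.29199806 328.82074371]
[317.67825327 278.44436556]
```

View pics/wrist4.png

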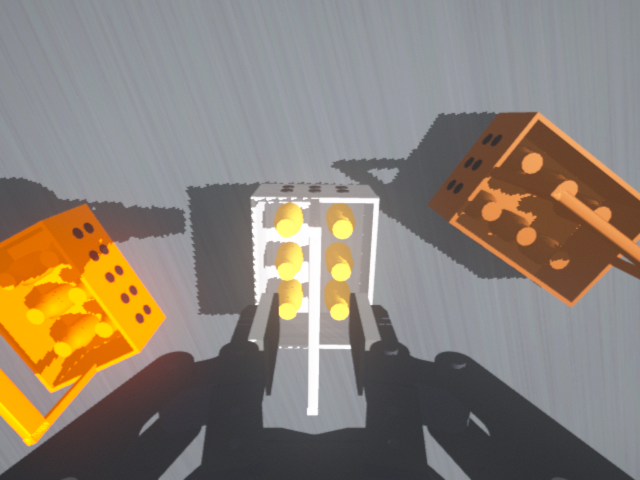

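The strap, (315,228)–(313,412), is centred between the pads and lined up with them. Descending and gripping.

Call:
{"api": "servo_tool", "payload": {"series": [{"x": 0, "y": 0, "z": -0.2, "wx": 0, "wy": 0, "wz": 0}, {"x": 0, "y": 0, "z": -0.4, "wx": 0, "wy": 0, "wz": 0}, {"x": 0, "y": 0, "z": -0.58, "wx": 0, "wy": 0, "wz": 0}, {"x": 0, "y": 0, "z": -0.58, "wx": 0, "wy": 0, "wz": 0}]}}

```text
clock: 7.53
tcp_pos: [432.6, -269.8, 94.8]
ee_rot: [-0.001, 0.801, 0.599, -0.0]
ft_force: [-0.1, 0.2, -0.7]
gripper_width: 30.1
finger_force: 0.0
```

Call:
{"api": "servo_tool", "payload": {"series": [{"x": 0, "y": 0, "z": 0, "wx": 0, "wy": 0, "wz": 0}, {"x": 0, "y": 0, "z": 0, "wx": 0, "wy": 0, "wz": 0}, {"x": 0, "y": 0, "z": 0, "wx": 0, "wy": 0, "wz": 0}, {"x": 0, "y": 0, "z": 0, "wx": 0, "wy": 0, "wz": 0}, {"x": 0, "y": 0, "z": 0, "wx": 0, "wy": 0, "wz": 0}, {"x": 0, "y": 0, "z": 0, "wx": 0, "wy": 0, "wz": 0}], "claw": -1}}

```text
clock: 8.03
tcp_pos: [433.5, -270.8, 96.9]
ee_rot: [0.001, 0.801, 0.599, 0.0]
ft_force: [-1.2, 3.5, 9.3]
gripper_width: 4.6
finger_force: 60.6
```

Call:
{"api": "servo_tool", "payload": {"series": [{"x": 0, "y": 0, "z": 0.05, "wx": 0, "wy": 0, "wz": 0}, {"x": 0, "y": 0, "z": 0.15, "wx": 0, "wy": 0, "wz": 0}, {"x": 0, "y": 0, "z": 0.3, "wx": 0, "wy": 0, "wz": 0}, {"x": 0, "y": 0, "z": 0.5, "wx": 0, "wy": 0, "wz": 0}, {"x": 0, "y": 0, "z": 0.7, "wx": 0, "wy": 0, "wz": 0}, {"x": 0, "y": 0, "z": 0.9, "wx": 0, "wy": 0, "wz": 0}, {"x": 0, "y": 0, "z": 1, "wx": 0, "wy": 0, "wz": 0}, {"x": 0, "y": 0, "z": 1, "wx": 0, "wy": 0, "wz": 0}]}}

```text
clock: 8.7
tcp_pos: [433.5, -271.2, 197.8]
ee_rot: [0.002, 0.801, 0.599, 0.001]
ft_force: [0.5, -1.0, -4.0]
gripper_width: 4.6
finger_force: 58.6
```

Call:
{"api": "servo_tool", "payload": {"series": [{"x": 0, "y": 0.1, "z": 0.2, "wx": 0, "wy": 0, "wz": 0.01}, {"x": 0, "y": 0.3, "z": 0.4, "wx": 0, "wy": 0, "wz": 0.02}, {"x": 0, "y": 0.5, "z": 0.6, "wx": 0, "wy": 0, "wz": 0.04}, {"x": 0, "y": 0.7, "z": 0.8, "wx": 0, "wy": 0, "wz": 0.06}, {"x": 0, "y": 0.9, "z": 0.87, "wx": 0, "wy": 0, "wz": 0.08}]}}

```text
clock: 9.12
tcp_pos: [433.0, -180.0, 283.9]
ee_rot: [0.001, 0.761, 0.648, 0.0]
ft_force: [1.6, 1.1, -3.2]
gripper_width: 4.7
finger_force: 59.2
```

Call:
{"api": "servo_tool", "payload": {"series": [{"x": 0, "y": 0.2, "z": 0, "wx": 0, "wy": 0, "wz": 0}, {"x": 0, "y": 0.4, "z": 0, "wx": 0, "wy": 0, "wz": 0}, {"x": 0, "y": 0.6, "z": 0, "wx": 0, "wy": 0, "wz": 0}, {"x": 0, "y": 0.8, "z": 0, "wx": 0, "wy": 0, "wz": 0}, {"x": 0, "y": 1, "z": 0, "wx": 0, "wy": 0, "wz": 0}]}}

```text
clock: 9.53
tcp_pos: [432.1, -79.5, 281.3]
ee_rot: [-0.001, 0.762, 0.648, -0.0]
ft_force: [-0.2, -0.2, -3.9]
gripper_width: 4.9
finger_force: 59.2
```

Call:
{"api": "servo_tool", "payload": {"series": [{"x": 0, "y": 0.2, "z": 0, "wx": 0, "wy": 0, "wz": 0}, {"x": 0, "y": 0.4, "z": 0, "wx": 0, "wy": 0, "wz": 0}, {"x": 0, "y": 0.6, "z": 0, "wx": 0, "wy": 0, "wz": 0}, {"x": 0, "y": 0.8, "z": 0, "wx": 0, "wy": 0, "wz": 0}, {"x": 0, "y": 1, "z": 0, "wx": 0, "wy": 0, "wz": 0}]}}

```text
clock: 9.95
tcp_pos: [432.1, 20.4, 281.3]
ee_rot: [-0.001, 0.762, 0.648, -0.001]
ft_force: [0.8, -0.1, -3.4]
gripper_width: 4.6
finger_force: 59.2
```

Call:
{"api": "servo_tool", "payload": {"series": [{"x": 0, "y": 0.2, "z": 0, "wx": 0, "wy": 0, "wz": 0}, {"x": 0, "y": 0.4, "z": 0, "wx": 0, "wy": 0, "wz": 0}, {"x": 0, "y": 0.6, "z": 0, "wx": 0, "wy": 0, "wz": 0}, {"x": 0, "y": 0.8, "z": 0, "wx": 0, "wy": 0, "wz": 0}, {"x": 0, "y": 1, "z": 0, "wx": 0, "wy": 0, "wz": 0}]}}

```text
clock: 10.37
tcp_pos: [432.2, 120.3, 281.2]
ee_rot: [-0.0, 0.762, 0.648, -0.001]
ft_force: [0.4, -0.2, -4.3]
gripper_width: 5.1
finger_force: 59.2
```

Call:
{"api": "servo_tool", "payload": {"series": [{"x": 0.15, "y": 0.2, "z": 0, "wx": 0, "wy": 0, "wz": 0}, {"x": 0.35, "y": 0.4, "z": 0, "wx": 0, "wy": 0, "wz": 0}, {"x": 0.5, "y": 0.55, "z": 0, "wx": 0, "wy": 0, "wz": 0}, {"x": 0.65, "y": 0.7, "z": 0, "wx": 0, "wy": 0, "wz": 0}, {"x": 0.75, "y": 0.77, "z": 0, "wx": 0, "wy": 0, "wz": 0}, {"x": 0.75, "y": 0.77, "z": 0, "wx": 0, "wy": 0, "wz": 0}, {"x": 0.75, "y": 0.77, "z": 0, "wx": 0, "wy": 0, "wz": 0}]}}

```text
clock: 10.95
tcp_pos: [507.3, 196.4, 280.9]
ee_rot: [-0.0, 0.762, 0.648, -0.001]
ft_force: [-0.7, -0.9, -4.5]
gripper_width: 4.6
finger_force: 59.2
```

```bash
python3 - <<'E'
from h import *
np.set_printoptions(precision=1,suppress=True)
T=grab('top','top2');S=grab('scene','scene2');W=grab('wrist','wrist5'); s=manip.state(); print(s['tcp_pos'],s['ee_rot'],s['gripper_width'])
def crop(im,u,v,w,h,k): return cv2.resize(im[v:v+h,u:u+w,::-1],None,fx=k,fy=k,interpolation=cv2.INTER_CUBIC)
a=crop(S['image'],290,160,160,120,5)
cv2.imwrite('pics/c3.png',a)
E
```

```text
[507.1 195.9 281.9] [-0.   0.8  0.6 -0. ] 4.8591415882848805
```

View pics/c3.png

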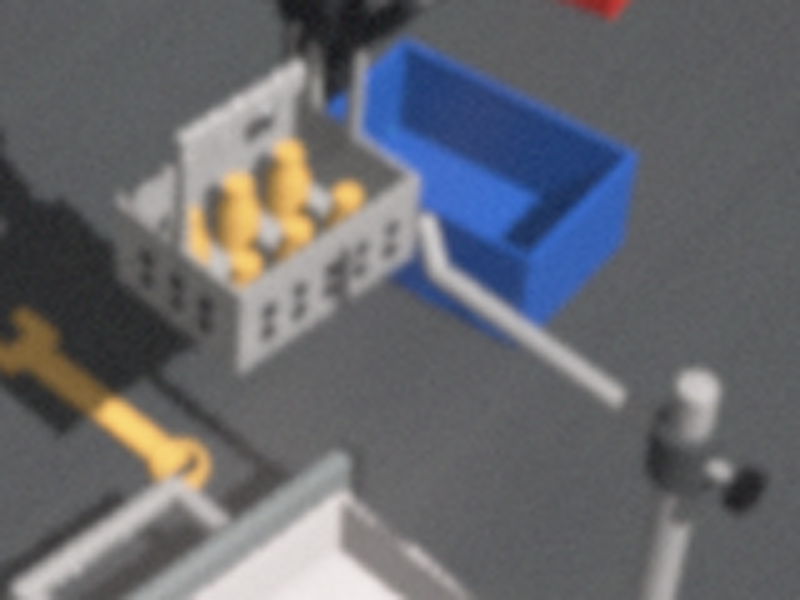

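The basket hangs level in the grip, with rim corners at scene (338,218) and (374,196). The hook tip is just ahead of it. I'll check the rim height and the hook clearance.

```bash
python3 - <<'E'
from h import *
np.set_printoptions(precision=1,suppress=True)
S=load('scene2');T=load('top2')
c=np.array([502.6,167.2]);a=np.radians(-9.2);ex=np.array([np.cos(a),np.sin(a)]);ey=np.array([-ex[1],ex[0]])
P=lambda x,y,z:[*(c+x*ex+y*ey),281.9-97+z]
for n,q in {'rim+-':(42,-58,52),'rim++':(42,58,52),'botm+-':(42,-58,0),'strap-':(0,-55,119),'strap+':(0,55,119)}.items(): print(n,proj(S,P(*q)),(proj(S,P(*q))-[290,160])*5)
post=np.array([745.3,132.9]);d=np.array([-.988,.155])
for s,z in((157,282),(142,255),(30,255)): print((proj(S,[*(post+s*d),z])-[290,160])*5)
E
```

```text
rim+- [338.2 218.6] [240.9 292.9]
rim++ [374.1 194.7] [420.5 173.7]
botm+- [337.7 234.3] [238.3 371.4]
strap- [326.7 186.5] [183.6 132.5]
strap+ [362.  164.6] [360.1  23.1]
[418.1 208.3]
[438.3 269.5]
[630.8 407.6]
```

Predictions match the picture within 1–2 px. Threading the strap over the hook.

Call:
{"api": "servo_tool", "payload": {"series": [{"x": 0, "y": 0.03, "z": 0.03, "wx": 0, "wy": 0, "wz": 0}, {"x": 0.1, "y": 0.02, "z": 0.03, "wx": 0, "wy": 0, "wz": 0}, {"x": 0.25, "y": 0, "z": 0.03, "wx": 0, "wy": 0, "wz": 0}, {"x": 0.4, "y": -0.02, "z": 0.03, "wx": 0, "wy": 0, "wz": 0}, {"x": 0.55, "y": -0.04, "z": 0.03, "wx": 0, "wy": 0, "wz": 0}, {"x": 0.65, "y": -0.06, "z": 0.03, "wx": 0, "wy": 0, "wz": 0}, {"x": 0.75, "y": -0.08, "z": 0.03, "wx": 0, "wy": 0, "wz": 0}, {"x": 0.75, "y": -0.08, "z": 0.03, "wx": 0, "wy": 0, "wz": 0}]}}

```text
clock: 11.77
tcp_pos: [584.3, 187.8, 285.1]
ee_rot: [0.0, 0.762, 0.647, 0.0]
ft_force: [-0.9, 0.5, -4.1]
gripper_width: 4.7
finger_force: 59.3
```

Call:
{"api": "servo_tool", "payload": {"series": [{"x": 0.1, "y": -0.01, "z": 0, "wx": 0, "wy": 0, "wz": 0}, {"x": 0.25, "y": -0.03, "z": 0, "wx": 0, "wy": 0, "wz": 0}, {"x": 0.4, "y": -0.06, "z": 0, "wx": 0, "wy": 0, "wz": 0}, {"x": 0.55, "y": -0.08, "z": 0, "wx": 0, "wy": 0, "wz": 0}, {"x": 0.7, "y": -0.1, "z": 0, "wx": 0, "wy": 0, "wz": 0}, {"x": 0.78, "y": -0.12, "z": 0, "wx": 0, "wy": 0, "wz": 0}, {"x": 0.78, "y": -0.12, "z": 0, "wx": 0, "wy": 0, "wz": 0}, {"x": 0.78, "y": -0.12, "z": 0, "wx": 0, "wy": 0, "wz": 0}]}}

```text
clock: 12.43
tcp_pos: [660.2, 176.4, 285.0]
ee_rot: [-0.0, 0.762, 0.648, -0.0]
ft_force: [-0.7, -0.2, -4.2]
gripper_width: 4.8
finger_force: 59.2
```

```bash
python3 - <<'E'
from h import *
T=grab('top','top3');S=grab('scene','scene3'); s=manip.state(); print(s['tcp_pos'],s['ee_rot'],s['ft_force'])
cv2.imwrite('pics/c4.png',cv2.resize(S['image'][160:280,330:490,::-1],None,fx=5,fy=5,interpolation=cv2.INTER_CUBIC))
E
```

```text
[659.96854137 176.64080521 285.39834047] [-1.58052771e-04  7.61794014e-01  6.47819290e-01 -1.50973986e-04] [-0.56281727  0.00523928 -4.92882914]
```

View pics/c4.png

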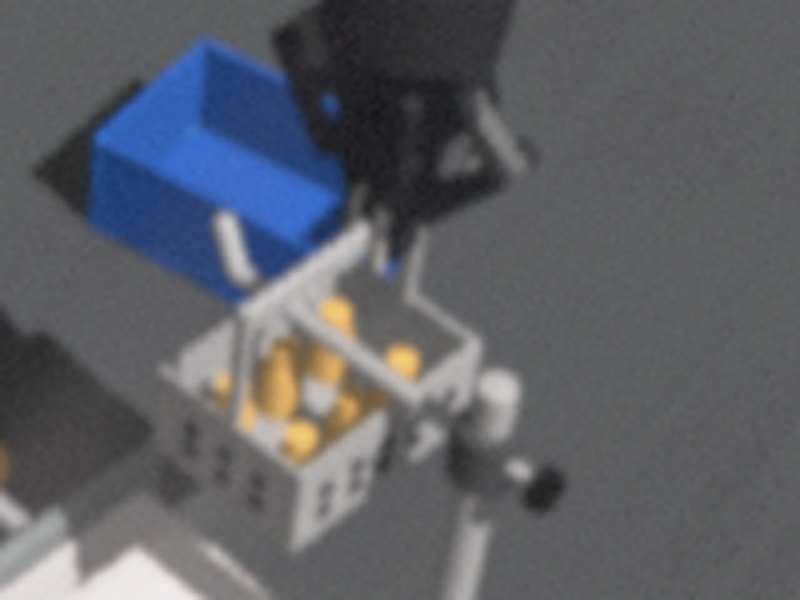

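The hook bar passes under the strap near its middle. Lowering onto the bar while watching the force.

Call:
{"api": "servo_tool", "payload": {"series": [{"x": 0, "y": 0, "z": -0.08, "wx": 0, "wy": 0, "wz": 0}, {"x": 0, "y": 0, "z": -0.16, "wx": 0, "wy": 0, "wz": 0}, {"x": 0, "y": 0, "z": -0.24, "wx": 0, "wy": 0, "wz": 0}, {"x": 0, "y": 0, "z": -0.28, "wx": 0, "wy": 0, "wz": 0}, {"x": 0, "y": 0, "z": -0.28, "wx": 0, "wy": 0, "wz": 0}]}}

```text
clock: 12.95
tcp_pos: [660.1, 176.3, 255.5]
ee_rot: [-0.001, 0.762, 0.648, -0.001]
ft_force: [0.0, 0.3, -4.2]
gripper_width: 4.7
finger_force: 59.2
```

Call:
{"api": "servo_tool", "payload": {"series": [{"x": 0, "y": 0, "z": -0.02, "wx": 0, "wy": 0, "wz": 0}, {"x": 0, "y": 0, "z": -0.04, "wx": 0, "wy": 0, "wz": 0}, {"x": 0, "y": 0, "z": -0.04, "wx": 0, "wy": 0, "wz": 0}]}}

```text
clock: 13.2
tcp_pos: [660.7, 176.4, 253.1]
ee_rot: [-0.0, 0.762, 0.648, -0.0]
ft_force: [0.2, -0.3, -3.4]
gripper_width: 4.6
finger_force: 59.2
```

Call:
{"api": "servo_tool", "payload": {"series": [{"x": 0, "y": 0, "z": -0.01, "wx": 0, "wy": 0, "wz": 0}, {"x": 0, "y": 0, "z": -0.02, "wx": 0, "wy": 0, "wz": 0}, {"x": 0, "y": 0, "z": -0.02, "wx": 0, "wy": 0, "wz": 0}]}}

```text
clock: 13.45
tcp_pos: [660.9, 176.5, 251.9]
ee_rot: [0.0, 0.762, 0.648, 0.0]
ft_force: [-0.1, 0.6, -1.5]
gripper_width: 4.5
finger_force: 59.8
```

Call:
{"api": "servo_tool", "payload": {"series": [{"x": 0, "y": 0, "z": -0.01, "wx": 0, "wy": 0, "wz": 0}, {"x": 0, "y": 0, "z": -0.01, "wx": 0, "wy": 0, "wz": 0}, {"x": 0, "y": 0, "z": -0.01, "wx": 0, "wy": 0, "wz": 0}]}}

```text
clock: 13.7
tcp_pos: [661.0, 176.5, 251.5]
ee_rot: [0.0, 0.762, 0.648, 0.001]
ft_force: [-2.1, 1.5, 5.3]
gripper_width: 4.7
finger_force: 60.6
```

Call:
{"api": "servo_tool", "payload": {"series": [{"x": 0, "y": 0, "z": 0, "wx": 0, "wy": 0, "wz": 0}, {"x": 0, "y": 0, "z": 0, "wx": 0, "wy": 0, "wz": 0}, {"x": 0, "y": 0, "z": 0, "wx": 0, "wy": 0, "wz": 0}, {"x": 0, "y": 0, "z": 0, "wx": 0, "wy": 0, "wz": 0}, {"x": 0, "y": 0, "z": 0, "wx": 0, "wy": 0, "wz": 0}, {"x": 0, "y": 0, "z": 0, "wx": 0, "wy": 0, "wz": 0}, {"x": 0, "y": 0, "z": 0, "wx": 0, "wy": 0, "wz": 0}], "claw": -0.3}}

```text
clock: 14.28
tcp_pos: [660.7, 176.4, 250.2]
ee_rot: [-0.0, 0.762, 0.648, -0.0]
ft_force: [-0.5, -1.1, -0.2]
gripper_width: 29.8
finger_force: 0.0
```

Call:
{"api": "servo_tool", "payload": {"series": [{"x": 0, "y": 0, "z": 0.1, "wx": 0, "wy": 0, "wz": 0}, {"x": 0, "y": 0, "z": 0.25, "wx": 0, "wy": 0, "wz": 0}, {"x": 0, "y": 0, "z": 0.5, "wx": 0, "wy": 0, "wz": 0}, {"x": 0, "y": 0, "z": 0.8, "wx": 0, "wy": 0, "wz": 0}, {"x": 0, "y": 0, "z": 1, "wx": 0, "wy": 0, "wz": 0}, {"x": 0, "y": 0, "z": 1, "wx": 0, "wy": 0, "wz": 0}]}}

```text
clock: 14.78
tcp_pos: [661.7, 176.7, 356.5]
ee_rot: [0.002, 0.762, 0.648, 0.004]
ft_force: [-0.6, 0.2, 0.7]
gripper_width: 30.3
finger_force: 0.0
```

Call:
{"api": "servo_tool", "payload": {"series": [{"x": -0.3, "y": 0, "z": 0, "wx": 0, "wy": 0, "wz": 0}, {"x": -0.6, "y": 0, "z": 0, "wx": 0, "wy": 0, "wz": 0}, {"x": -1, "y": 0, "z": 0, "wx": 0, "wy": 0, "wz": 0}, {"x": -1, "y": 0, "z": 0, "wx": 0, "wy": 0, "wz": 0}, {"x": -1, "y": 0, "z": 0, "wx": 0, "wy": 0, "wz": 0}, {"x": -1, "y": 0, "z": 0, "wx": 0, "wy": 0, "wz": 0}, {"x": -1, "y": 0, "z": 0, "wx": 0, "wy": 0, "wz": 0}, {"x": -1, "y": 0, "z": 0, "wx": 0, "wy": 0, "wz": 0}, {"x": -1, "y": 0, "z": 0, "wx": 0, "wy": 0, "wz": 0}, {"x": -1, "y": 0, "z": 0, "wx": 0, "wy": 0, "wz": 0}, {"x": -1, "y": 0, "z": 0, "wx": 0, "wy": 0, "wz": 0}, {"x": -1, "y": 0, "z": 0, "wx": 0, "wy": 0, "wz": 0}]}}

```text
clock: 15.78
tcp_pos: [560.9, 176.4, 350.2]
ee_rot: [-0.0, 0.762, 0.648, -0.0]
ft_force: [-0.3, -0.8, -0.3]
gripper_width: 29.8
finger_force: 0.0
```

Call:
{"api": "servo_tool", "payload": {"series": [{"x": 0, "y": 0, "z": 0, "wx": 0, "wy": 0, "wz": 0}, {"x": 0, "y": 0, "z": 0, "wx": 0, "wy": 0, "wz": 0}, {"x": 0, "y": 0, "z": 0, "wx": 0, "wy": 0, "wz": 0}, {"x": 0, "y": 0, "z": 0, "wx": 0, "wy": 0, "wz": 0}, {"x": 0, "y": 0, "z": 0, "wx": 0, "wy": 0, "wz": 0}, {"x": 0, "y": 0, "z": 0, "wx": 0, "wy": 0, "wz": 0}, {"x": 0, "y": 0, "z": 0, "wx": 0, "wy": 0, "wz": 0}, {"x": 0, "y": 0, "z": 0, "wx": 0, "wy": 0, "wz": 0}, {"x": 0, "y": 0, "z": 0, "wx": 0, "wy": 0, "wz": 0}, {"x": 0, "y": 0, "z": 0, "wx": 0, "wy": 0, "wz": 0}, {"x": 0, "y": 0, "z": 0, "wx": 0, "wy": 0, "wz": 0}, {"x": 0, "y": 0, "z": 0, "wx": 0, "wy": 0, "wz": 0}]}}

```text
clock: 16.78
tcp_pos: [560.7, 176.4, 350.3]
ee_rot: [-0.0, 0.762, 0.648, -0.0]
ft_force: [-0.1, -0.1, 0.2]
gripper_width: 30.0
finger_force: 0.0
```

```bash
python3 - <<'E'
from h import *
S0=grab('scene','s4');
for i in range(8): manip.camera('scene')
S=grab('scene','s5'); T=grab('top','t5')
d=np.abs(S['image'].astype(int)-S0['image'])[150:300,330:480].mean(); print('motion',d)
a=cv2.resize(S['image'][180:300,360:460,::-1],(400,480),interpolation=cv2.INTER_CUBIC)
b=cv2.resize(T['image'][90:210,230:330,::-1],(400,480),interpolation=cv2.INTER_CUBIC)
cv2.imwrite('pics/c5.png',np.hstack([a,b]))
E
```

```text
motion 1.8693481481481482
```

View pics/c5.png

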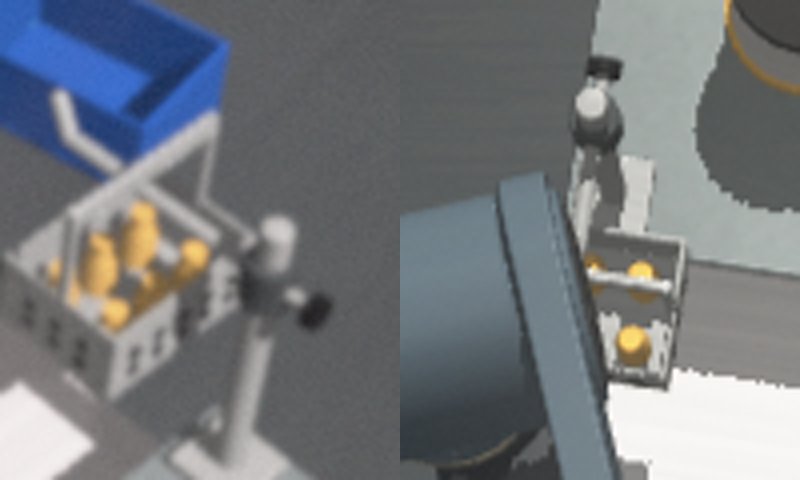

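The basket hangs upright on the hook, strap on the bar, and the arm is clear of it. I'll wait for it to settle and check for motion numerically against image noise.

Call:
{"api": "servo_tool", "payload": {"series": [{"x": -0.3, "y": 0, "z": 0.1, "wx": 0, "wy": 0, "wz": 0}, {"x": -0.6, "y": 0, "z": 0.2, "wx": 0, "wy": 0, "wz": 0}, {"x": -0.8, "y": 0, "z": 0.3, "wx": 0, "wy": 0, "wz": 0}, {"x": -0.8, "y": 0, "z": 0.3, "wx": 0, "wy": 0, "wz": 0}, {"x": -0.8, "y": 0, "z": 0.3, "wx": 0, "wy": 0, "wz": 0}, {"x": -0.8, "y": 0, "z": 0.3, "wx": 0, "wy": 0, "wz": 0}, {"x": -0.8, "y": 0, "z": 0.3, "wx": 0, "wy": 0, "wz": 0}, {"x": -0.8, "y": 0, "z": 0.3, "wx": 0, "wy": 0, "wz": 0}, {"x": -0.8, "y": 0, "z": 0.3, "wx": 0, "wy": 0, "wz": 0}, {"x": -0.8, "y": 0, "z": 0.3, "wx": 0, "wy": 0, "wz": 0}, {"x": -0.8, "y": 0, "z": 0.3, "wx": 0, "wy": 0, "wz": 0}, {"x": -0.8, "y": 0, "z": 0.3, "wx": 0, "wy": 0, "wz": 0}]}}

```text
clock: 18.33
tcp_pos: [480.8, 176.4, 380.1]
ee_rot: [-0.0, 0.762, 0.648, -0.0]
ft_force: [0.3, -0.7, -0.6]
gripper_width: 29.7
finger_force: 0.0
```

```bash
python3 - <<'E'
from h import *
I=[cv2.GaussianBlur(manip.camera('scene')['image'],(5,5),1).astype(int) for _ in range(40)]
for k in(2,5,10,20,39):
    d=np.abs(I[k]-I[0]); print(k,'basket',d[205:280,355:425].mean().round(2),d[205:280,355:425].max(),'static rinser',d[330:400,350:450].mean().round(2),d[330:400,350:450].max())
# positions: bushing centroid sequence
for im in I[::8]:
    r,g,b=im[215:275,360:425].transpose(2,0,1); m=(r>150)&(b<100); v,u=np.nonzero(m); print(len(u),u.mean().round(2),v.mean().round(2))
T=grab('top','t6')
print(manip.state()['clock'])
E
```

```text
2 basket 0.56 9 static rinser 0.54 4
5 basket 0.6 13 static rinser 0.51 3
10 basket 0.6 16 static rinser 0.54 4
20 basket 0.59 13 static rinser 0.54 4
39 basket 0.64 17 static rinser 0.53 3
118 31.44 30.31
111 31.8 30.71
117 31.77 30.52
106 31.45 30.51
113 31.77 30.73
20.3833
```

```bash
python3 - <<'E'
from h import *
np.set_printoptions(precision=1,suppress=True)
S=load('s5'); a=plane(S,378,232.5,274);b=plane(S,413.7,209.5,274);m=(a+b)/2;v=m[:2]-[745.3,132.9];d=np.array([-.988,.155])
print(a,b,'s',v@d,'n',v@[-d[1],d[0]])
c=[plane(load(t),*p,0) for t,p in()]
t0=load('top1')['image'].astype(int);t6=load('t6')['image'].astype(int)
for n,(u0,u1,v0,v1) in {'traypanel':(300,365,205,250),'jar':(350,380,130,165)}.items(): print(n,np.abs(t0-t6)[v0:v1,u0:u1].mean())
for _ in range(40): manip.camera('top')
print(manip.job_done())
E
```

```text
[646.5  93.3 274. ] [668.6 198.6 274. ] s 88.72642418556364 n 0.6780988791513946
traypanel 1.9794871794871796
jar 1.6739682539682539
the job is handed in; nothing more can be done
None
```

I pulled the tray out to its stop, hung the grey basket upright on the hook with the tray left out, and handed the job in at about 22.5 s, but no verdict came back. In the last pictures the strap is 89 mm in front of the post and under 1 mm off centre, and the tray panel and jar look unchanged; I didn't re-measure the bin and spanner at the end.

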